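Find the heavier spool and present it to the optical gauge

TASK

Two aluminium spools on the bench look alike, but one hides a heavy core: lift them in turn to feel which is heavier. Lower the lighter spool fully down onto the tester's upright spindle without dropping it, and let go of it. Then finish while still holding the heavier spool in the gripper, upright and still, with the middle of its barrel in the middle of the optical gauge's beam between the two heads, not touching the gauge; leave everything else where it is.

Things in the scene. Friction and masses are not known exactly. Their poses are not given: they have to be found in the camera images.
- spool_a: one of two like aluminium spools, upright, 60 mm high: flanges diameter 64 at z 0 to 5 and 35 to 40, barrel diameter 40 between (middle z 20), gripping boss diameter 34 at z 40 to 60, through bore 20. Origin: centre of the underside, z up. Only weight tells the two apart: they differ by at least 0.18 kg, each 0.1 to 0.7 kg
- spool_b: one of two like aluminium spools, upright, 60 mm high: flanges diameter 64 at z 0 to 5 and 35 to 40, barrel diameter 40 between (middle z 20), gripping boss diameter 34 at z 40 to 60, through bore 20. Origin: centre of the underside, z up. Only weight tells the two apart: they differ by at least 0.18 kg, each 0.1 to 0.7 kg
- tester: run-out tester, fixed: white box 130 x 130, its top 42 mm above the bench, a round steel seat (diameter 60, its top 50 mm above the bench) in the middle and an upright steel spindle in the seat's centre. Origin: centre of the underside
- spindle_seat (a point): point on the spindle's axis at the height of the seat's top face, where a spool's underside rests. The spindle is 16 mm thick (2 mm play all round in a spool's bore) and ends 45 mm above this point; its last 12 mm are a cone down to 7 mm. z up
- gauge: optical gauge, fixed: base plate 90 x 220 x 12 with two upright heads (70 x 42, tops 110 mm above the bench) at its own +y and -y ends, facing each other across a clear gap of 130 mm along its own y. Round windows in the heads, centred 80 mm above the bench. Origin: centre of the underside
- beam (a point): middle of the beam: half-way between the two windows, 80 mm above the bench; its y runs along the beam, z up
- caliper: digital caliper lying flat, steel beam 200 long along its own y, black display block 36 x 70 x 15; loose bystander. Origin: centre of the underside
- ring_gauge: plain steel ring gauge, outer diameter 42, bore 24, 14 high; loose bystander. Origin: centre of the underside
- screwdriver: screwdriver, 160 long, lying along its own x, red handle to -x; loose bystander, origin under its middle
- cleaner: white cleaner bottle with a grey cap, diameter 48, 120 high; loose bystander. Origin: centre of the underside
- parts_tray: empty grey plastic tray, 80 x 120 x 35 high; loose bystander. Origin: centre of the underside
- mouse: grey computer mouse, 100 x 58 x 32; loose bystander. Origin: centre of the underside
- jar: clear jar with a black cap, diameter 56, 70 high; loose bystander. Origin: centre of the underside
Mind the look-alikes: they are no part of the job. Leave any yellow look-alike of the spool_b alone. Leave any blue look-alike of the spool_a alone.

How it is judged (in metres and radians):
On the way, in this order (a step that is already met when the one before it is completed fails the run):
1. the lighter spool sits fully down on the spindle, released (((horizontal distance between spool_a and spindle_seat below 0.0035 m and z of spool_a in the frame of spindle_seat between -0.003 and 0.003 m and angle between spool_a's own z axis and vertical below 0.08 rad and contact force between spool_a and the fingers below 0.1 N and contact force between spool_a and tester below 3.2 N) or (horizontal distance between spool_b and spindle_seat below 0.0035 m and z of spool_b in the frame of spindle_seat between -0.003 and 0.003 m and angle between spool_b's own z axis and vertical below 0.08 rad and contact force between spool_b and the fingers below 0.1 N and contact force between spool_b and tester below 3.2 N))), for 0.3 s.
2. the other, heavier spool is held in the middle of the gauge's beam (((horizontal distance between spool_a and beam below 0.012 m and z of spool_a in the frame of beam between -0.03 and -0.01 m and angle between spool_a's own z axis and vertical below 0.15 rad and contact force between spool_a and the fingers above 2 N and contact force between spool_a and gauge below 0.1 N and linear speed of spool_a below 0.03 m/s) or (horizontal distance between spool_b and beam below 0.012 m and z of spool_b in the frame of beam between -0.03 and -0.01 m and angle between spool_b's own z axis and vertical below 0.15 rad and contact force between spool_b and the fingers above 2 N and contact force between spool_b and gauge below 0.1 N and linear speed of spool_b below 0.03 m/s))), for 0.2 s.
At the end, for the whole second after the job is handed in: Heavier spool held by the gripper alone, still, upright within 0.15 rad, barrel middle within 12 mm sideways and 10 mm in height of the beam middle, clear of the gauge; lighter spool on the spindle within 3 mm of the seat, within 3.5 mm of its axis, upright within 0.08 rad, released (((horizontal distance between spool_a and spindle_seat below 0.0035 m and z of spool_a in the frame of spindle_seat between -0.003 and 0.003 m and angle between spool_a's own z axis and vertical below 0.08 rad and contact force between spool_a and the fingers below 0.1 N and contact force between spool_a and tester below 3.2 N and horizontal distance between spool_b and beam below 0.012 m and z of spool_b in the frame of beam between -0.03 and -0.01 m and angle between spool_b's own z axis and vertical below 0.15 rad and contact force between spool_b and the fingers above 2 N and contact force between spool_b and gauge below 0.1 N and linear speed of spool_b below 0.03 m/s) or (horizontal distance between spool_b and spindle_seat below 0.0035 m and z of spool_b in the frame of spindle_seat between -0.003 and 0.003 m and angle between spool_b's own z axis and vertical below 0.08 rad and contact force between spool_b and the fingers below 0.1 N and contact force between spool_b and tester below 3.2 N and horizontal distance between spool_a and beam below 0.012 m and z of spool_a in the frame of beam between -0.03 and -0.01 m and angle between spool_a's own z axis and vertical below 0.15 rad and contact force between spool_a and the fingers above 2 N and contact force between spool_a and gauge below 0.1 N and linear speed of spool_a below 0.03 m/s))); the arm keeps its last pose, push and grip.
It fails at once if a spool is dropped onto the spindle (it falls faster than 0.45 m/s there) ((horizontal distance between spool_a and spindle_seat below 0.012 m and z of spool_a in the frame of spindle_seat below 0.06 m and linear speed of spool_a above 0.45 m/s) or (horizontal distance between spool_b and spindle_seat below 0.012 m and z of spool_b in the frame of spindle_seat below 0.06 m and linear speed of spool_b above 0.45 m/s)).
It fails at once if something else on the bench is moved by more than 30 mm (distance of any of caliper, ring_gauge, screwdriver, cleaner, parts_tray, mouse, jar from where it was at the start of the episode above 0.03 m).
It also fails if it takes over 72 s, if anything falls off the work surface, if the arm or the gripper's body presses on something with over 40 N, if the wrist force passes 120 N, or if a joint passes its speed limit or range.

ROBOT

A 6-joint arm with a two-finger parallel gripper is mounted at the origin on the work surface. World frame = base frame: x ahead of the robot, y to its left, z up, the work surface at z = 0. Lengths are in mm, angles in rad, forces in N, time in s.
With the tool pointing down it reaches from about 350 to 975 mm from the base axis. Payload 7.1 kg.
Tool frame: the origin (TCP) lies on the centre line of the jaws, within the pads' length; the fingertips stand 17 mm ahead of it and the grasp point (between the pads) lies 2 mm behind it (tip_extent is the distance from the TCP to the fingertips, in mm); z points along the fingers, y is the line along which they close (so a half turn about z gives the same grasp; the last joint's range is limited). The gripper opens to 88 mm and grips with 3 to 60 N. Pads are 20 mm wide; open, the fingers measure 115 mm over their backs; the gripper's body (75 mm by 178 mm) begins 61 mm behind the grasp point.
Start: joints at [1.21, 0.423, 1.63, -0, 1.089, -0.019], TCP at [209.458, 588.84, 239.675] pointing down, gripper open.
Joint ranges: [-3, 3], [-0.9, 2.11], [0.09, 2.58], [-1.31, 4.45], [0.11, 2.69], [-2.54, 2.54]. Speed limits (rad/s): [2.39, 2.39, 3.01, 3.14, 3.14, 3.14].

INTERFACE

Orientations are given as a rotation vector (axis times angle).
In Python, from workcell import get_obs, get_image, camera_model, close_job, look_for, outline_of, pinpoint, tip_extent gives the robot as it stands.
- The arm moves only by the shell command python3 -m jog 'ROWS'. ROWS is text: rows parted by semicolons, each of 7 numbers parted by spaces: the shift along the tool's x, y, z as a fraction of full scale, then the turn, a rotation vector about the tool's x, y, z as a fraction of full scale, then the closure, from -1 (fully open) to 1 (shut). A call has 1 to 8 rows; each row is the pose to reach, as a shift and turn from the pose commanded when the call began, along the tool's axes at that moment; what a row does not reach only later rows make up. Full scale, the value 1, is 0.2 m for a shift and 30 degrees for a turn. A row lasts 1/10 s, in which the tool goes at most 50 mm and 8.59 degrees, less where a joint would pass 70% of its speed; a pose out of reach is approached as far as the arm can. A call with a number of a shift or a turn outside -1 to 1 is refused whole. A call with a gripper value outside its range is refused whole. The fingers move at their own pace and stop on an object; the grip force is fixed at half the most. Time passes only in rows, so rows that repeat a pose let the fingers close. It gives the time, the measured TCP pose, the force, the opening and the grip force at its end, in the units of the state.
- get_obs(): the state, without advancing time (a new reading comes with each control period).
- get_image(name): name is "scene" or "top"; returns the picture (400x640x3 uint8, red, green, blue); there is no depth.
- camera_model(name): a dict with "fx", "fy", "cx", "cy" (pixels), "origin" and "orientation" of the camera in the world. Camera axes: x right, y down, z forward; pixel columns grow to the right and rows downward; lengths in mm; the calibration is good to about 2 mm. A picture is of the moment at which its call begins. camera_model takes no time and is no camera call.
- close_job(): hands the job in; it is judged then, once.
Trained networks look in the newest picture that a camera, given by its name, has taken for a name from the list of things; names that differ only in an ending like _2 or _b are one class to them, and where a whole thing is asked for, a point or a joint stands for the part that bears it (a point fixed in the world has none). Each returns a list of dicts, best first, with "confidence" (0 to 1); they miss things now and then, are a little off and sometimes report something else, mostly with a low value. They report only what shows in the picture. A call takes as long as a camera call. They do not tell look-alikes from the thing itself.
- look_for(target, camera): "xyz" ([x, y, z] in mm, in the coordinates of the camera as it stood for that picture, good to about 4 mm: the middle of the surface that is visible of it).
- outline_of(target, camera): "mask" (400x640 bool, what is visible of it).
- pinpoint(target, camera): "xyz" ([x, y, z] in mm, in the coordinates of the camera as it stood for that picture, good to about 4 mm: a listed point, or the origin of a listed thing).
The state is a dict: "t": time; "qpos": joint angles; "qvel": joint speeds; "joint_torque": joint torques, N m; "ee_pos": TCP position; "orientation": TCP orientation; "ft_force": force on the tool from outside, world axes, zero at the start; "moment": the same for the moment, N m; "width": finger opening in mm; "grasp_force": force on a finger pad.
Only numpy, scipy, OpenCV 4.12 (cv2) and the standard library are available. Lean on these libraries where they do the work, as an engineer would, in place of code of your own. Each camera call takes 0.05 s, during which the arm holds its last target. There are 200 camera calls.

## Working session

There is one attempt and no reset: what is moved stays moved. The work goes in short steps, Python scripts to look and compute and a shell command to move; the robot and the scene stay as the last step left them, time stands still between calls to the robot, and variables do not carry over. Pictures are saved under pics/ and viewed, at most 10 in all, crops included, and the job is handed in when it is done.

```bash
mkdir -p pics; ls
cat > h.py <<'E'
import numpy as np, cv2
from scipy.spatial.transform import Rotation as R
from workcell import *
def cam(n):
    m=camera_model(n); o=np.array(m["orientation"],float)
    Rm=o if o.shape==(3,3) else R.from_rotvec(o).as_matrix()
    return m,Rm,np.array(m["origin"],float)
def world(n,p):
    m,Rm,o=cam(n); return Rm@np.array(p)+o
def ray(n,u,v,z):
    m,Rm,o=cam(n); d=Rm@np.array([(u-m["cx"])/m["fx"],(v-m["cy"])/m["fy"],1]); return o+d*(z-o[2])/d[2]
def proj(n,P):
    m,Rm,o=cam(n); p=Rm.T@(np.array(P)-o); return np.array([m["fx"]*p[0]/p[2]+m["cx"],m["fy"]*p[1]/p[2]+m["cy"]])
E
python3 - <<'E'
from h import *
np.set_printoptions(precision=1,suppress=True)
ims=[]
for n in ("scene","top"):
    im=get_image(n)[:,:,::-1]; cv2.imwrite(f"pics/{n}0.png",im); print(n,camera_model(n))
    for t in ("spool_a","spindle_seat","beam","gauge","tester"):
        for r in pinpoint(t,n)[:5]: 
            w=world(n,r["xyz"]);print(n,t,round(r["confidence"],2),w,proj(n,w))
o=get_obs();print(o)
E
```

```text
pics
scene {'fx': 515.291622551247, 'fy': 515.291622551247, 'cx': 306.8138245253878, 'cy': 195.6241791509595, 'origin': array([1297. ,  482.9,  857.1]), 'orientation': array([-1.2, -2.2,  1. ])}
scene spool_a 0.83 [ 453.  -191.7    3.6] [254.1 160. ]
scene spool_a 0.82 [546.5  67.1   3.9] [319.8 218.2]
scene spool_a 0.8 [486.2 -52.2   5.8] [291.3 185.2]
scene spool_a 0.62 [363.5 107.8   2.6] [370.4 181.9]
scene spindle_seat 0.66 [569.9 259.   51.5] [392.9 243.5]
scene spindle_seat 0.27 [774.6 187.5   2.7] [313.  310.5]
scene beam 0.61 [ 567.2 -315.5   80.7] [185.3 142.9]
scene gauge 0.69 [ 567.2 -316.4    2.5] [189.3 167. ]
scene gauge 0.22 [ 350.7 -121.7   -3.8] [297.1 151.3]
scene tester 0.67 [567.6 263.7   1.3] [392.3 259.3]
top {'fx': 399.8099427551469, 'fy': 399.8099427551469, 'cx': 321.8730129432022, 'cy': 198.88721124206248, 'origin': array([ 371.6,   11.9, 1040.2]), 'orientation': array([-2.1,  2.1, -0.2])}
top spool_a 0.8 [486.2 -50.9  -1.9] [348.9 232.4]
top spool_a 0.72 [ 451.3 -191.2   -1.6] [403.5 244.7]
top spool_a 0.66 [541.   67.9  -1.9] [303.2 212.6]
top spool_a 0.66 [356.5 110.2  -0.4] [287.4 284.4]
top spindle_seat 0.83 [566.6 262.2  49. ] [225.2 201. ]
top beam 0.92 [ 565.3 -313.9   84.7] [458.  193.8]
top beam 0.51 [ 558.6 -315.7   -0.1] [448.4 202.9]
top gauge 0.89 [ 559.7 -314.5   -2.2] [447.7 202.6]
top tester 0.7 [563.8 258.4   0.4] [231.2 205.5]
top tester 0.62 [ 342.4 -119.8   -2.1] [377.9 288.3]
{'t': 0.6, 'qpos': array([ 1.2,  0.4,  1.6, -0. ,  1.1, -0. ]), 'qvel': array([-0.,  0.,  0., -0.,  0.,  0.]), 'joint_torque': array([ -0. , -54.4, -27.4,   0.1,   0. ,   0. ]), 'ee_pos': array([209.5, 588.8, 239.7]), 'orientation': array([ 0.5,  3.1, -0. ]), 'ft_force': array([-0.5,  0. , -0.3]), 'moment': array([-0.,  0.,  0.]), 'grasp_force': 0.0, 'width': 87.87275762791414}
```

```bash
cd pics; python3 -c "
import cv2
a=cv2.imread('top0.png')[120:340,130:530];b=cv2.imread('scene0.png')[100:350,130:530]
cv2.imwrite('t1.png',cv2.resize(a,None,fx=2,fy=2,interpolation=2));cv2.imwrite('s1.png',cv2.resize(b,None,fx=2,fy=2,interpolation=2))"
```

```text
(no output)
```

View pics/t1.png

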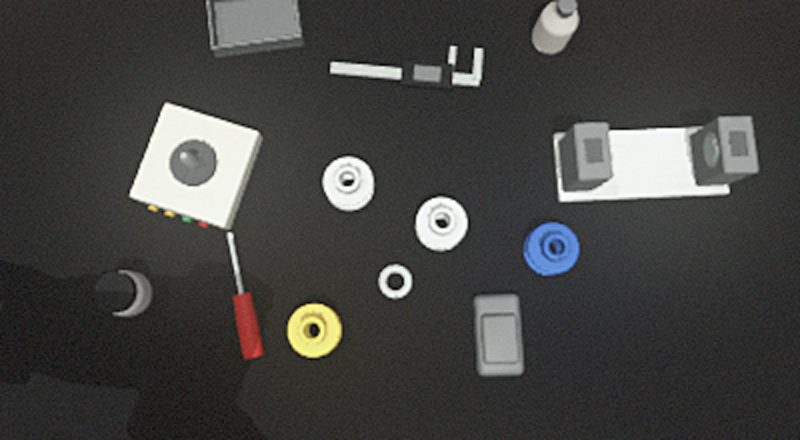

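View pics/s1.png

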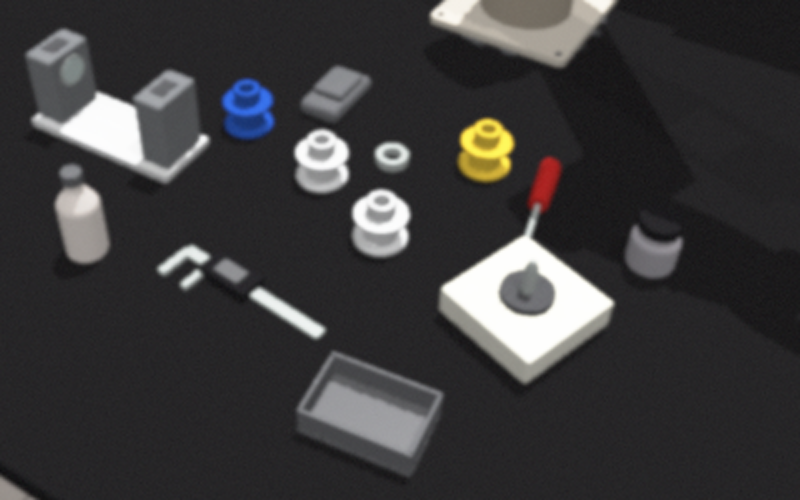

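The top picture shows two white spools at (304,211) and (350,231) px. The yellow one at (287,284) and the blue one at (405,244) are the look-alikes. The tester seat is at about (226,200), and the gauge gap is centred near (457,195). I'll refine the positions by matching silhouette centroids.

```bash
cat >> h.py <<'E'
SP=[(0,32,5,32),(5,20,35,20),(35,32,40,32),(40,17,60,17)]
SEAT=[(50,30,50,30),(50,8,83,8),(83,8,95,3.5)]
def sil(n,x,y,parts,S=8):
    m=np.zeros((400*S,640*S),np.uint8); a=np.linspace(0,2*np.pi,48)
    for z0,r0,z1,r1 in parts:
        P=np.array([proj(n,(x+r*np.cos(t),y+r*np.sin(t),z)) for z,r in((z0,r0),(z1,r1)) for t in a])
        cv2.fillConvexPoly(m,cv2.convexHull(np.round((P+.5)*S-.5).astype(np.int32)),1)
    return cv2.resize(m.astype(np.float32),(640,400),interpolation=cv2.INTER_AREA)
def cent(m):
    y,x=np.nonzero(m>.01); w=m[y,x]; return np.array([(x*w).sum(),(y*w).sum()])/w.sum()
def fit(n,mask,x,y,parts,zr=30):
    c=cent(mask.astype(float))
    for _ in range(4):
        d=c-(s:=cent(sil(n,x,y,parts))); g=ray(n,*c,zr)-ray(n,*s,zr); x+=g[0];y+=g[1]
    m=sil(n,x,y,parts)>.5
    return x,y,(m&mask).sum()/(m|mask).sum()
E
python3 - <<'E'
from h import *
np.set_printoptions(precision=4,suppress=True)
for n in("scene","top"):
    for r in outline_of("spool_a",n)[:6]:
        m=np.array(r["mask"]);c=cent(m.astype(float));w=ray(n,*c,30)
        print(n,c,m.sum(),np.round(fit(n,m,w[0],w[1],SP),2))
    g=cv2.cvtColor(cv2.imread(f"pics/{n}0.png"),cv2.COLOR_BGR2GRAY)
    m0=np.array(outline_of("tester",n)[0]["mask"]); c=proj(n,(567,261,60))
    mm=((g<150)).astype(np.uint8); k,l,st,ce=cv2.connectedComponentsWithStats(mm)
    i=l[int(c[1]),int(c[0])]; m=l==i
    print(n,"seat",st[i],np.round(fit(n,m,567,261,SEAT,55),2))
    # box check
    print(n,"box mask",cent(m0.astype(float)),m0.sum())
o=get_obs();print(o["t"],o["ee_pos"]);print(R.from_rotvec(o["orientation"]).as_matrix())
E
```

```text
scene [289.9952 180.8622] 624 [489.69 -53.57   0.93]Traceback (most recent call last):
  File "<stdin>", line 6, in <module>
  File "h.py", line 27, in fit
    d=c-(s:=cent(sil(n,x,y,parts))); g=ray(n,*c,zr)-ray(n,*s,zr); x+=g[0];y+=g[1]
                 ~~~^^^^^^^^^^^^^
  File "h.py", line 19, in sil
    P=np.array([proj(n,(x+r*np.cos(t),y+r*np.sin(t),z)) for z,r in((z0,r0),(z1,r1)) for t in a])
                ~~~~^^^^^^^^^^^^^^^^^^^^^^^^^^^^^^^^^^^
  File "h.py", line 13, in proj
    m,Rm,o=cam(n); p=Rm.T@(np.array(P)-o); return np.array([m["fx"]*p[0]/p[2]+m["cx"],m["fy"]*p[1]/p[2]+m["cy"]])
           ~~~^^^
  File "h.py", line 5, in cam
    m=camera_model(n); o=np.array(m["orientation"],float)
ValueError: time passes only in moves, steps and waits
```

```bash
sed -i 's/^import numpy as np, cv2/import numpy as np, cv2, functools/; s/^def cam(n)/@functools.cache\ndef cam(n)/' h.py
python3 - <<'E'
from h import *
np.set_printoptions(precision=4,suppress=True)
for n in("scene","top"):
    for r in outline_of("spool_a",n)[:6]:
        m=np.array(r["mask"]);c=cent(m.astype(float));w=ray(n,*c,30)
        print(n,c,m.sum(),np.round(fit(n,m,w[0],w[1],SP),2))
    g=cv2.cvtColor(cv2.imread(f"pics/{n}0.png"),cv2.COLOR_BGR2GRAY)
    c=proj(n,(567,261,60))
    mm=((g<150)).astype(np.uint8); k,l,st,ce=cv2.connectedComponentsWithStats(mm)
    i=l[int(c[1]),int(c[0])]; m=l==i
    print(n,"seat",st[i],np.round(fit(n,m,567,261,SEAT,55),2))
o=get_obs();print(o["t"],o["ee_pos"]);print(R.from_rotvec(o["orientation"]).as_matrix())
E
```

```text
scene [289.9952 180.8622] 624 [489.69 -53.57   0.93]
scene [253.1908 155.364 ] 566 [ 456.94 -190.33    0.93]
scene [319.4796 211.6549] 736 [543.7   63.87   0.95]
scene [372.0532 174.6182] 639 [357.3  107.09   0.97]
scene [187.1751 155.3214] 3672 [ 550.51 -334.72    0.13]
scene seat [380 233  27  25 481] [576.38 262.55   0.9 ]
top [404.8483 243.5487] 534 [ 452.35 -189.77    0.91]
top [349.672  230.6821] 497 [487.64 -51.25   0.91]
top [286.7853 284.2421] 475 [357.51 108.91   0.83]
top seat [215 190  23  23 400] [566.05 258.77   0.91]
0.75 [209.4358 588.8783 239.6989]
[[-0.9422  0.3352  0.    ]
 [ 0.3352  0.9422  0.0001]
 [ 0.      0.0001 -1.    ]]
```

```bash
python3 -m jog '-0.98 -0.76 0 0 0 -0.653 -1;-0.98 -0.76 0 0 0 -0.653 -1;-0.98 -0.76 0 0 0 -0.653 -1;-0.98 -0.76 0 0 0 -0.653 -1;-0.98 -0.76 0 0 0 -0.653 -1;-0.98 -0.76 0 0 0 -0.653 -1;-0.98 -0.76 0 0 0 -0.653 -1'
```

```text
t: 1.45
ee_pos: [343.9, 379.4, 240.0]
orientation: [0.004, 3.141, 0.001]
ft_force: [0.3, -0.5, 0.0]
width: 88.1
grasp_force: 0.0
```

```bash
python3 -m jog '-0.998 -1 0 0 0 0 -1;-0.998 -1 0 0 0 0 -1;-0.998 -1 0 0 0 0 -1;-0.998 -1 0 0 0 0 -1;-0.998 -1 0 0 0 0 -1;-0.998 -1 0 0 0 0 -1;-0.998 -1 0 0 0 0 -1'
python3 -m jog '0 -0.567 0 0 0 0 -1;0 -0.567 0 0 0 0 -1;0 -0.567 0.3 0 0 0 -1;0 -0.567 0.6 0 0 0 -1;0 -0.567 0.6 0 0 0 -1;0 -0.567 0.6 0 0 0 -1'
python3 - <<'E'
from h import *
for n in("scene","top"):
    im=get_image(n)[:,:,::-1]; c=proj(n,(543,66,60)).astype(int)
    cv2.imwrite(f"pics/{n}1.png",cv2.resize(im[max(0,c[1]-50):c[1]+50,c[0]-50:c[0]+50],None,fx=4,fy=4))
a=[cv2.imread(f"pics/{n}1.png") for n in("scene","top")];cv2.imwrite("pics/c1.png",np.hstack(a))
E
```

```text
t: 2.15
ee_pos: [545.5, 179.2, 239.7]
orientation: [0.003, 3.14, 0.0]
ft_force: [-0.9, 0.6, -0.0]
width: 87.6
grasp_force: 0.0
t: 2.75
ee_pos: [540.1, 68.1, 116.5]
orientation: [0.003, -3.135, 0.0]
ft_force: [0.0, -0.3, 0.8]
width: 87.5
grasp_force: 0.0
```

View pics/c1.png

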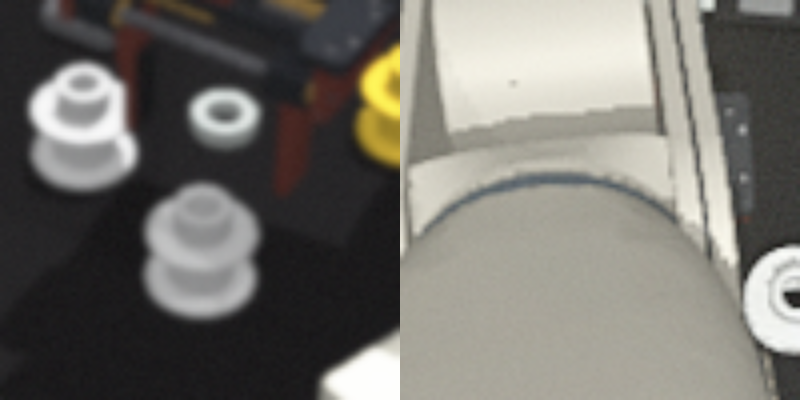

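The scene view shows the fingers straddling spool P, which is free and upright at about (200,205) in the crop. Descending to grip.

```bash
python3 -m jog '0 0 0 0 0 0 -1;0 0 0.15 0 0 0 -1;0 0 0.3 0 0 0 -1;0 0 0.3 0 0 0 -1;0 0 0.3 0 0 0 -1'; python3 -m jog '0 0 0 0 0 0 0.4;0 0 0 0 0 0 1;0 0 0 0 0 0 1;0 0 0 0 0 0 1;0 0 0 0 0 0 1;0 0 0 0 0 0 1'
```

```text
t: 3.35
ee_pos: [543.5, 66.9, 60.9]
orientation: [-0.001, 3.141, 0.0]
ft_force: [0.1, -0.1, -0.8]
width: 87.7
grasp_force: 0.0
t: 3.95
ee_pos: [542.8, 66.5, 59.8]
orientation: [-0.0, 3.142, 0.0]
ft_force: [-1.0, 0.5, -0.3]
width: 43.3
grasp_force: 0.0
```

```bash
python3 -m jog '0 0 0 0 0 0 1;0 0 0 0 0 0 1;0 0 0 0 0 0 1;0 0 0 0 0 0 1;0 0 0 0 0 0 1';python3 -m jog '0 0 -0.05 0 0 0 1;0 0 -0.2 0 0 0 1;0 0 -0.4 0 0 0 1;0 0 -0.5 0 0 0 1;0 0 -0.5 0 0 0 1;0 0 -0.5 0 0 0 1;0 0 -0.5 0 0 0 1;0 0 -0.5 0 0 0 1'
python3 -m jog '0 0 0 0 0 0 1;0 0 0 0 0 0 1'; python3 -m jog '0 0 0 0 0 0 1';python3 -m jog '0 0 0 0 0 0 1'
```

```text
t: 4.45
ee_pos: [542.9, 66.4, 59.7]
orientation: [-0.0, 3.141, -0.0]
ft_force: [1.1, -3.2, 1.4]
width: 32.8
grasp_force: 30.0
t: 5.25
ee_pos: [541.6, 66.5, 158.0]
orientation: [0.0, -3.138, 0.0]
ft_force: [-0.1, 0.9, -5.0]
width: 33.0
grasp_force: 30.0
t: 5.45
ee_pos: [542.5, 66.5, 158.9]
orientation: [0.0, -3.14, 0.0]
ft_force: [0.3, -0.2, -5.4]
width: 32.8
grasp_force: 30.0
t: 5.55
ee_pos: [542.7, 66.5, 159.3]
orientation: [0.0, -3.141, 0.0]
ft_force: [-0.8, 0.5, -5.4]
width: 32.9
grasp_force: 30.0
t: 5.65
ee_pos: [542.8, 66.5, 159.5]
orientation: [0.0, -3.141, 0.0]
ft_force: [0.1, 0.1, -6.3]
width: 32.7
grasp_force: 30.0
```

P weighs about 0.57 kg, which is too heavy to be the lighter of the pair (maximum 0.7, gap at least 0.18). I'll put it back and lift Q, at (488.5,-52.3).

```bash
python3 -m jog '0 0 0.2 0 0 0 1;0 0 0.4 0 0 0 1;0 0 0.46 0 0 0 1;0 0 0.48 0 0 0 1;0 0 0.49 0 0 0 1;0 0 0.498 0 0 0 1;0 0 0.498 0 0 0 1;0 0 0.498 0 0 0 1';python3 -m jog '0 0 0 0 0 0 0;0 0 0 0 0 0 -1;0 0 0 0 0 0 -1;0 0 0 0 0 0 -1;0 0 0 0 0 0 -1;0 0 0 0 0 0 -1;0 0 0 0 0 0 -1;0 0 0 0 0 0 -1'
```

```text
t: 6.45
ee_pos: [543.5, 66.6, 61.1]
orientation: [-0.0, 3.14, 0.0]
ft_force: [-0.8, -0.4, -5.0]
width: 32.8
grasp_force: 30.0
t: 7.25
ee_pos: [542.8, 66.5, 60.0]
orientation: [0.0, -3.141, 0.0]
ft_force: [-0.1, 0.9, -0.3]
width: 87.3
grasp_force: 0.0
```

```bash
python3 -m jog '0 0 -0.2 0 0 0 -1;0 0 -0.4 0 0 0 -1;0.1 -0.2 -0.4 0 0 0 -1;0.272 -0.45 -0.4 0 0 0 -1;0.272 -0.594 -0.4 0 0 0 -1;0.272 -0.594 -0.4 0 0 0 -1;0.272 -0.594 -0.4 0 0 0 -1;0.272 -0.594 -0.4 0 0 0 -1'; python3 -m jog '0 0 0.15 0 0 0 -1;0 0 0.3 0 0 0 -1;0 0 0.4 0 0 0 -1;0 0 0.4 0 0 0 -1;0 0 0.4 0 0 0 -1;0 0 0.4 0 0 0 -1'; python3 -m jog '0 0 0 0 0 0 1;0 0 0 0 0 0 1;0 0 0 0 0 0 1;0 0 0 0 0 0 1;0 0 0 0 0 0 1;0 0 0 0 0 0 1;0 0 0 0 0 0 1;0 0 0 0 0 0 1'
```

```text
t: 8.05
ee_pos: [488.8, -51.7, 140.1]
orientation: [-0.001, 3.141, 0.0]
ft_force: [0.2, 0.5, 0.3]
width: 87.8
grasp_force: 0.0
t: 8.65
ee_pos: [489.3, -51.8, 61.0]
orientation: [-0.002, 3.14, -0.0]
ft_force: [0.4, 0.5, -0.0]
width: 88.0
grasp_force: 0.0
t: 9.45
ee_pos: [488.4, -52.3, 60.0]
orientation: [0.0, -3.141, 0.0]
ft_force: [0.4, 0.1, 0.4]
width: 32.6
grasp_force: 30.0
```

```bash
python3 -m jog '0 0 0 0 0 0 1;0 0 0 0 0 0 1;0 0 0 0 0 0 1';python3 -m jog '0 0 -0.1 0 0 0 1;0 0 -0.3 0 0 0 1;0 0 -0.5 0 0 0 1;0 0 -0.7 0 0 0 1;0 0 -0.7 0 0 0 1;0 0 -0.7 0 0 0 1;0 0 -0.7 0 0 0 1;0 0 -0.7 0 0 0 1'
python3 -m jog '0 0 0 0 0 0 1;0 0 0 0 0 0 1'; python3 -m jog '0 0 0 0 0 0 1';python3 -m jog '0 0 0 0 0 0 1'
```

```text
t: 9.75
ee_pos: [488.4, -52.3, 60.1]
orientation: [0.0, -3.142, 0.0]
ft_force: [0.1, -0.2, -1.9]
width: 32.3
grasp_force: 30.0
t: 10.55
ee_pos: [487.3, -52.1, 198.3]
orientation: [0.0, -3.138, -0.001]
ft_force: [0.4, -0.3, -1.9]
width: 32.5
grasp_force: 30.0
t: 10.75
ee_pos: [488.0, -52.2, 199.2]
orientation: [0.0, -3.14, -0.0]
ft_force: [-0.2, -0.5, -1.4]
width: 32.2
grasp_force: 30.0
t: 10.85
ee_pos: [488.3, -52.2, 199.6]
orientation: [0.0, -3.141, -0.0]
ft_force: [0.5, -0.7, -0.9]
width: 32.9
grasp_force: 30.0
t: 10.95
ee_pos: [488.3, -52.2, 199.8]
orientation: [0.0, -3.141, -0.0]
ft_force: [-0.2, -0.5, -2.3]
width: 32.5
grasp_force: 30.0
```

Q weighs about 0.15 kg, so it's the lighter one and goes on the spindle. I'll look closely at the tester for a better seat position.

Run:
```python
from h import *
out=[]
for n in("scene","top"):
    im=np.mean([get_image(n).astype(float) for _ in range(3)],0).astype(np.uint8)[:,:,::-1]; cv2.imwrite(f"pics/{n}2.png",im)
    c=proj(n,(567,261,60)); s0=np.floor(c).astype(int)-32
    K=6; z=cv2.resize(im[s0[1]:s0[1]+64,s0[0]:s0[0]+64],None,fx=K,fy=K,interpolation=cv2.INTER_CUBIC).copy()
    for parts,col in(([SEAT[0]],(0,0,255)),(SEAT[1:],(0,255,0))):
        m=cv2.resize(sil(n,567,260,parts)[s0[1]:s0[1]+64,s0[0]:s0[0]+64],None,fx=K,fy=K,interpolation=cv2.INTER_CUBIC)
        cs,_=cv2.findContours((m>.5).astype(np.uint8),0,2); cv2.drawContours(z,cs,-1,col,1)
    out.append(z)
    for r in pinpoint("spindle_seat",n)[:2]: print(n,r["confidence"],world(n,r["xyz"]))
    for r in pinpoint("tester",n)[:2]: print(n,r["confidence"],world(n,r["xyz"]))
cv2.imwrite("pics/c2.png",np.hstack(out))
```

```text
scene 0.88 [568.10815675 264.99164086  -1.22432076]
scene 0.53 [ 565.73014198 -318.58787046    0.60571076]
top 0.91 [566.8001051  261.22836019  46.88967573]
top 0.84 [561.18879935 255.60051541  -1.33698299]
```

View pics/c2.png

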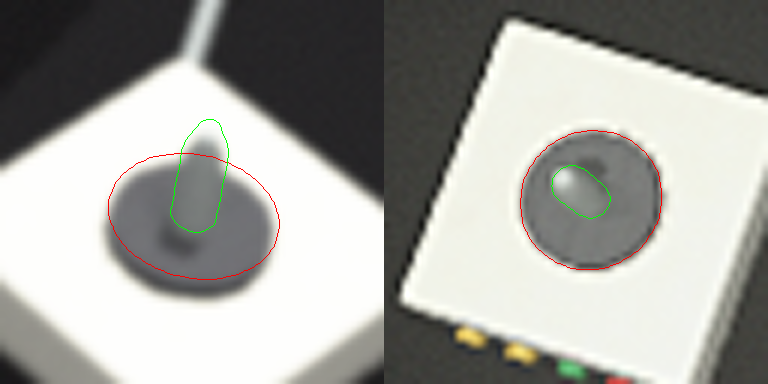

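The top overlay fits at (567,260). The scene overlay looks about 2 px off, partly because my model leaves out the seat's 8 mm side wall. I'll refit with the wall and bring the spool over the tester.

```bash
python3 - <<'E'
from h import *
from scipy.optimize import minimize
for n in("scene","top"):
    im=cv2.cvtColor(cv2.imread(f"pics/{n}2.png"),cv2.COLOR_BGR2GRAY).astype(np.float32)
    c=np.floor(proj(n,(567,261,50))).astype(int); sl=np.s_[c[1]-16:c[1]+16,c[0]-18:c[0]+18]
    # soft darkness coverage, disc+wall+spindle treated as dark; tip of spindle masked out
    dark=np.clip((225-im)/(225-110),0,1)[sl]
    def f(p):
        p=567+p[0],260+p[1]
        tip=sil(n,*p,[(70,9,97,8)],4)[sl]>.02
        m=np.maximum(sil(n,*p,[(42,30,50,30)],4),0)[sl]
        ok=~tip; return float((((m-dark)**2)[ok]).mean())
    r=minimize(f,[0,0],method="Nelder-Mead",options=dict(initial_simplex=[[0,0],[5,0],[0,5]],xatol=.2,fatol=1e-6,maxiter=60));print(n,567+r.x[0],260+r.x[1],r.fun)
E
python3 -m jog '-0.2 0.5 0 0 0 0 1;-0.396 0.9 0 0 0 0 1;-0.396 0.9 0 0 0 0 1;-0.396 0.9 0 0 0 0 1;-0.396 0.9 0 0 0 0 1;-0.396 0.9 0 0 0 0 1'
python3 -m jog '0 0.3 0 0 0 0 1;0 0.66 0 0 0 0 1;0 0.66 0.1 0 0 0 1;0 0.66 0.19 0 0 0 1;0 0.66 0.19 0 0 0 1;0 0.66 0.19 0 0 0 1;0 0.66 0.19 0 0 0 1'
```

```text
scene 570.2119166851044 260.1592803001404 0.044906988739967346
top 567.3265625238419 260.2861988544464 0.014950372278690338
t: 12.05
ee_pos: [567.4, 128.7, 199.7]
orientation: [0.004, -3.141, 0.001]
ft_force: [-0.1, -0.9, -1.8]
width: 32.5
grasp_force: 30.0
t: 12.75
ee_pos: [568.2, 258.6, 163.1]
orientation: [0.002, 3.141, 0.0]
ft_force: [0.2, -0.1, -1.4]
width: 32.7
grasp_force: 30.0
```

```bash
python3 -m jog '0 0.007 0 0 0 0 1;0 0.007 0 0 0 0 1;0 0.007 0 0 0 0 1'
python3 - <<'E'
from h import *
o=get_obs(); p=o["ee_pos"]; print(p); b=p[2]-60
im=get_image("scene")[:,:,::-1]; cv2.imwrite("pics/s3.png",im)
S=[(z0+b,r0,z1+b,r1) for z0,r0,z1,r1 in SP]
c=proj("scene",(p[0],p[1],b+20))
for r in outline_of("spool_a","scene")[:5]:
    m=np.array(r["mask"]);d=cent(m.astype(float))
    if np.hypot(*(d-c))<25: print(m.sum(),sil("scene",p[0],p[1],S).sum(),fit("scene",m,p[0],p[1],S,b+30))
s0=np.floor(c).astype(int)-40;K=7
z=cv2.resize(im[s0[1]:s0[1]+80,s0[0]:s0[0]+80],None,fx=K,fy=K,interpolation=cv2.INTER_CUBIC).copy()
m=cv2.resize(sil("scene",p[0],p[1],S[:3])[s0[1]:s0[1]+80,s0[0]:s0[0]+80],None,fx=K,fy=K,interpolation=cv2.INTER_CUBIC)
cs,_=cv2.findContours((m>.5).astype(np.uint8),0,2); cv2.drawContours(z,cs,-1,(0,0,255),1)
cv2.imwrite("pics/c3.png",z)
E
```

```text
t: 13.05
ee_pos: [567.9, 260.9, 162.6]
orientation: [0.001, 3.141, 0.0]
ft_force: [-0.1, 0.3, -1.6]
width: 32.3
grasp_force: 30.0
[567.89599334 260.93876666 162.64240004]
917 1037.1406 (np.float64(571.9867827442589), np.float64(260.88021265482575), np.float64(0.8403755868544601))
```

View pics/c3.png

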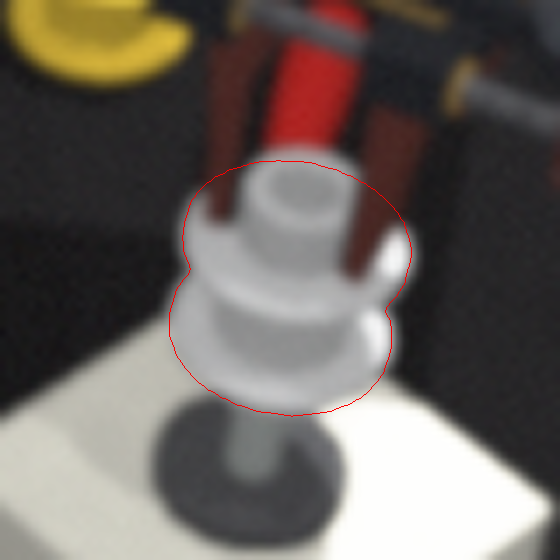

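The held spool is upright over the spindle, and the overlay matches to within about 1 px. Differencing against both cameras gives a target TCP of about (568.5,260.2). I'll descend in steps and watch the forces.

```bash
python3 -m jog '-0.0045 -0.004 0.02 0 0 0 1;-0.0045 -0.004 0.04 0 0 0 1;-0.0045 -0.004 0.055 0 0 0 1;-0.0045 -0.004 0.055 0 0 0 1;-0.0045 -0.004 0.055 0 0 0 1'; python3 -m jog '0 0 0.02 0 0 0 1;0 0 0.04 0 0 0 1;0 0 0.04 0 0 0 1;0 0 0.04 0 0 0 1'
```

```text
t: 13.65
ee_pos: [568.4, 260.3, 150.8]
orientation: [0.0, -3.141, 0.0]
ft_force: [0.1, 1.0, -1.2]
width: 32.3
grasp_force: 30.0
t: 14.05
ee_pos: [568.4, 260.3, 142.9]
orientation: [0.0, -3.141, 0.0]
ft_force: [0.6, 0.0, -1.4]
width: 32.4
grasp_force: 30.0
```

Bottom is at z 83, past the cone, with no contact. Continuing down.

```bash
python3 -m jog '0 0 0.03 0 0 0 1;0 0 0.05 0 0 0 1;0 0 0.07 0 0 0 1;0 0 0.07 0 0 0 1'; python3 -m jog '0 0 0.03 0 0 0 1;0 0 0.06 0 0 0 1;0 0 0.075 0 0 0 1;0 0 0.075 0 0 0 1;0 0 0.075 0 0 0 1'
```

```text
t: 14.45
ee_pos: [568.0, 260.2, 128.2]
orientation: [0.0, -3.14, 0.001]
ft_force: [0.8, -0.7, -1.2]
width: 32.6
grasp_force: 30.0
t: 14.95
ee_pos: [568.5, 260.4, 114.0]
orientation: [0.0, -3.141, 0.0]
ft_force: [-0.1, -0.0, -2.2]
width: 32.6
grasp_force: 30.0
```

```bash
python3 -m jog '0 0 0.008 0 0 0 1;0 0 0.015 0 0 0 1;0 0 0.015 0 0 0 1;0 0 0.015 0 0 0 1'; python3 -m jog '0 0 0.004 0 0 0 1;0 0 0.005 0 0 0 1;0 0 0.005 0 0 0 1'
```

```text
t: 15.35
ee_pos: [568.5, 260.4, 111.1]
orientation: [0.0, -3.142, -0.0]
ft_force: [-0.1, 1.0, -1.9]
width: 32.1
grasp_force: 30.0
t: 15.65
ee_pos: [568.5, 260.4, 110.1]
orientation: [-0.0, 3.142, 0.0]
ft_force: [0.1, -0.7, -2.1]
width: 32.9
grasp_force: 30.0
```

```bash
python3 -m jog '0 0 0.002 0 0 0 1;0 0 0.004 0 0 0 1;0 0 0.004 0 0 0 1;0 0 0.004 0 0 0 1'
```

```text
t: 16.05
ee_pos: [568.5, 260.4, 110.0]
orientation: [-0.0, 3.141, 0.0]
ft_force: [-2.6, -1.7, 5.6]
width: 32.7
grasp_force: 30.0
```

Contact came exactly at the seat height. Easing off and releasing.

```bash
python3 -m jog '0 0 -0.003 0 0 0 1;0 0 -0.003 0 0 0 0;0 0 -0.003 0 0 0 -1;0 0 -0.003 0 0 0 -1;0 0 -0.003 0 0 0 -1;0 0 -0.003 0 0 0 -1;0 0 -0.003 0 0 0 -1;0 0 -0.003 0 0 0 -1'; python3 -m jog '0 0 -0.1 0 0 0 -1;0 0 -0.3 0 0 0 -1;0 0 -0.5 0 0 0 -1;0 -0.2 -0.5 0 0 0 -1;0 -0.4 -0.5 0 0 0 -1;0 -0.4 -0.5 0 0 0 -1;0 -0.4 -0.5 0 0 0 -1'
```

```text
t: 16.85
ee_pos: [568.5, 260.3, 109.9]
orientation: [-0.0, 3.142, -0.0]
ft_force: [-0.8, 0.6, -0.0]
width: 84.7
grasp_force: 0.0
t: 17.55
ee_pos: [568.6, 179.8, 210.0]
orientation: [0.003, 3.141, 0.0]
ft_force: [0.3, 0.1, -0.1]
width: 88.3
grasp_force: 0.0
```

```bash
python3 -m jog '0.128 -0.25 0 0 0 0 -1;0.128 -0.569 0 0 0 0 -1;0.128 -0.569 0 0 0 0 -1;0.128 -0.569 0.2 0 0 0 -1;0.128 -0.569 0.4 0 0 0 -1;0.128 -0.569 0.4 0 0 0 -1;0.128 -0.569 0.4 0 0 0 -1'
python3 - <<'E'
from h import *
print(get_obs()["ee_pos"])
im=get_image("scene")[:,:,::-1]
for r in outline_of("spool_a","scene"):
    m=np.array(r["mask"]);c=cent(m.astype(float));w=ray("scene",*c,30)
    b=50 if w[0]>560 and w[1]>200 else 0
    print(c,m.sum(),np.round(fit("scene",m,w[0],w[1],[(z0+b,r0,z1+b,r1) for z0,r0,z1,r1 in SP],30+b),2))
cv2.imwrite("pics/c4.png",cv2.resize(im[130:300,240:460],None,fx=3,fy=3,interpolation=2))
E
```

```text
t: 18.25
ee_pos: [542.8, 67.4, 129.8]
orientation: [0.002, -3.14, 0.0]
ft_force: [0.2, -0.5, 0.9]
width: 87.7
grasp_force: 0.0
[542.84082103  67.39265659 129.75644446]
[252.85150376 154.87969925] 532 [ 455.69 -192.33    0.89]
[320.09483961 212.27754533] 717 [544.69  66.16   0.93]
[372.04983389 175.42524917] 602 [360.14 108.47   0.91]
[394.70276243 237.20773481] 905 [522.96 245.82   0.95]
[314.32004234 306.20324629] 2834 [7.7523e+02 1.9044e+02 3.9000e-01]
```

View pics/c4.png

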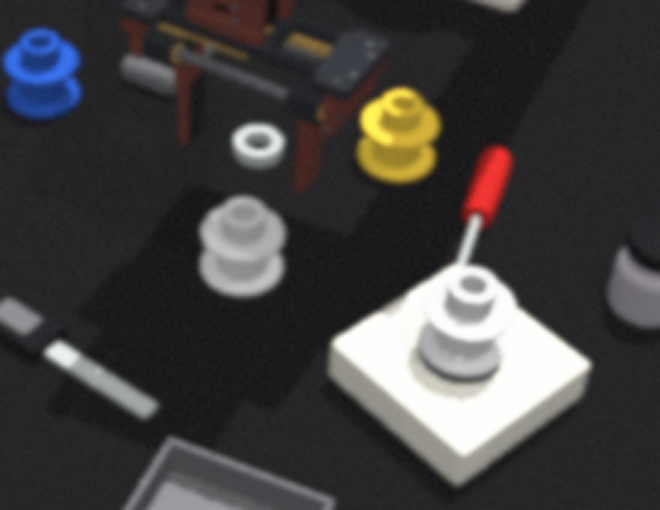

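The light spool sits fully down and upright on the spindle, at about (470,325) in the crop. P stands at (242,245). Gripping P next.

```bash
python3 -m jog '0 0 0.1 0 0 0 -1;0 0 0.25 0 0 0 -1;0 0 0.35 0 0 0 -1;0 0 0.35 0 0 0 -1;0 0 0.35 0 0 0 -1;0 0 0.35 0 0 0 -1'; python3 -m jog '0 0 0 0 0 0 1;0 0 0 0 0 0 1;0 0 0 0 0 0 1;0 0 0 0 0 0 1;0 0 0 0 0 0 1;0 0 0 0 0 0 1;0 0 0 0 0 0 1;0 0 0 0 0 0 1';python3 -m jog '0 0 0 0 0 0 1;0 0 0 0 0 0 1;0 0 0 0 0 0 1'
```

```text
t: 18.95
ee_pos: [544.3, 66.9, 61.8]
orientation: [-0.0, 3.138, 0.001]
ft_force: [-0.5, 0.1, -0.5]
width: 88.1
grasp_force: 0.0
t: 19.75
ee_pos: [542.8, 66.6, 59.8]
orientation: [0.0, -3.141, -0.0]
ft_force: [0.5, 0.0, 0.4]
width: 32.9
grasp_force: 30.0
t: 20.05
ee_pos: [542.8, 66.5, 59.8]
orientation: [0.0, -3.141, -0.0]
ft_force: [0.4, 0.2, -0.7]
width: 33.2
grasp_force: 30.0
```

```bash
python3 -m jog '0 0 -0.1 0 0 0 1;0 0 -0.3 0 0 0 1;0 0 -0.5 0 0 0 1;0 0 -0.7 0 0 0 1;0 0 -0.85 0 0 0 1;0 0 -0.85 0 0 0 1;0 0 -0.85 0 0 0 1'; python3 -m jog '-0.116 -0.15 0 0 0 0 1;-0.116 -0.35 0 0 0 0 1;-0.116 -0.55 0 0 0 0 1;-0.116 -0.75 0 0 0 0 1;-0.116 -0.954 0 0 0 0 1;-0.116 -0.954 0 0 0 0 1';  python3 -m jog '0 -0.2 0 0 0 0 1;0 -0.4 0 0 0 0 1;0 -0.6 0 0 0 0 1;0 -0.8 0 0 0 0 1;0 -0.954 0 0 0 0 1;0 -0.954 0 0 0 0 1;0 -0.954 0 0 0 0 1;0 -0.954 0 0 0 0 1'
python3 - <<'E'
from h import *
print(get_obs()["ee_pos"])
im=get_image("scene")[:,:,::-1]; 
cv2.imwrite("pics/c5.png",cv2.resize(im[50:230,90:330],None,fx=3,fy=3,interpolation=2))
for t in("beam","gauge"):
  for r in pinpoint(t,"scene")[:1]: print(t,world("scene",r["xyz"]),r["confidence"])
E
```

```text
t: 20.75
ee_pos: [542.1, 66.5, 228.9]
orientation: [0.0, -3.141, 0.0]
ft_force: [-0.5, -0.2, -6.8]
width: 33.0
grasp_force: 30.0
t: 21.35
ee_pos: [564.5, -128.3, 226.5]
orientation: [-0.006, -3.137, 0.001]
ft_force: [-0.5, -0.4, -6.2]
width: 32.6
grasp_force: 29.9
t: 22.15
ee_pos: [565.3, -313.5, 227.8]
orientation: [0.001, -3.138, -0.004]
ft_force: [0.3, 0.7, -5.6]
width: 32.4
grasp_force: 30.0
[ 565.33342225 -313.46428973  227.77099773]
beam [ 566.81362703 -315.03687017   77.39540055] 0.79
gauge [ 566.61246347 -318.87540993    1.27565839] 0.57
```

View pics/c5.png

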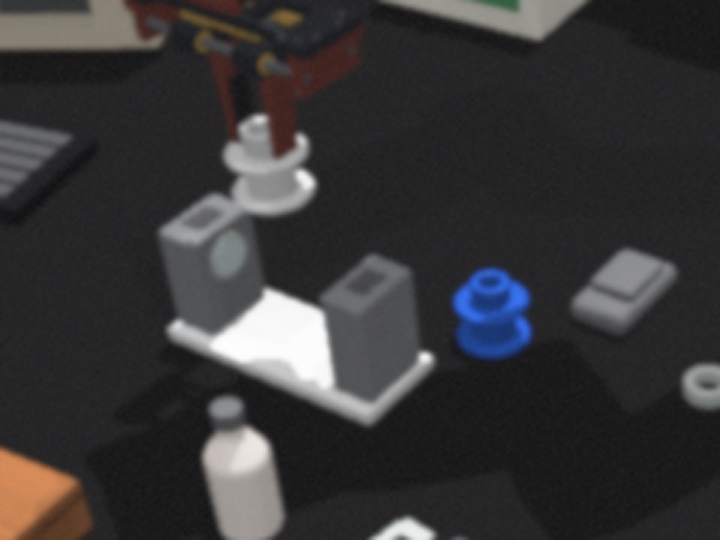

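The heavy spool hangs above the gap between the heads, at about (270,170) in the crop. Lowering it into the beam.

```bash
python3 -m jog '0 0 0 0 0 0 1;0 0 0.15 0 0 0 1;0 0 0.3 0 0 0 1;0 0 0.42 0 0 0 1;0 0 0.5 0 0 0 1;0 0 0.55 0 0 0 1;0 0 0.55 0 0 0 1;0 0 0.55 0 0 0 1'; python3 -m jog '0 0 0 0 0 0 1;0 0 0 0 0 0 1;0 0 0 0 0 0 1;0 0 0 0 0 0 1;0 0 0 0 0 0 1'
python3 - <<'E'
from h import *
p=get_obs()["ee_pos"];print(p);b=60
im=get_image("scene")[:,:,::-1]
S=[(z0+b,r0,z1+b,r1) for z0,r0,z1,r1 in SP]
s=(50,130);K=6
f=lambda a:cv2.resize(np.ascontiguousarray(a[85:185,130:260]),None,fx=K,fy=K,interpolation=cv2.INTER_CUBIC)
z=f(im).copy()
for q in S:
    cs,_=cv2.findContours((f(sil("scene",p[0],p[1],[q]))>.5).astype(np.uint8),0,2);cv2.drawContours(z,cs,-1,(0,0,255),1)
cv2.imwrite("pics/c6.png",z)
E
```

```text
t: 23.1
ee_pos: [566.8, -315.3, 120.7]
orientation: [-0.0, 3.14, -0.001]
ft_force: [0.5, -0.1, -5.1]
width: 32.8
grasp_force: 30.0
t: 23.6
ee_pos: [566.2, -315.1, 120.1]
orientation: [-0.0, 3.141, -0.0]
ft_force: [0.7, 0.4, -5.3]
width: 32.7
grasp_force: 30.0
[ 566.20898281 -315.09654566  120.09081166]
```

View pics/c6.png

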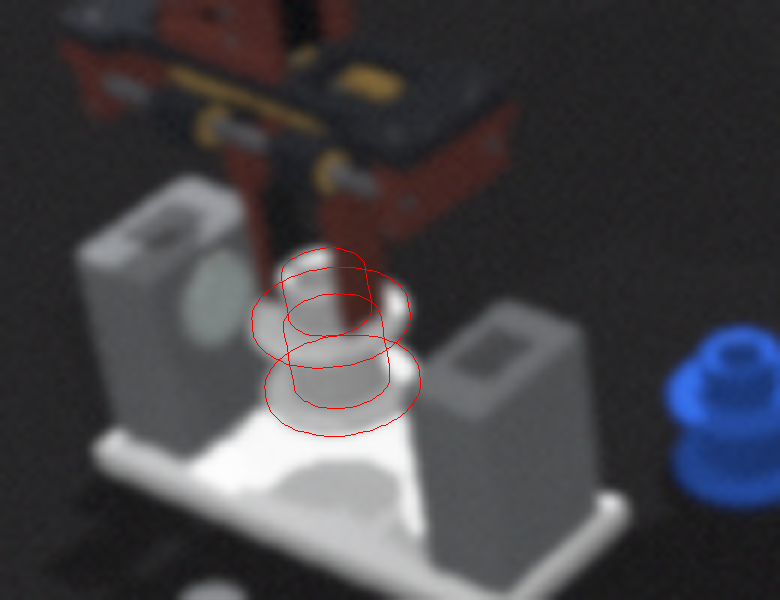

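The overlay of an upright spool fits within a pixel, centred between the heads with clearance on both sides, and the arm is still. Handing in.

```bash
python3 -m jog '0 0 0 0 0 0 1;0 0 0 0 0 0 1;0 0 0 0 0 0 1'; python3 -c "
from workcell import close_job
print(close_job())"
```

```text
t: 23.95
ee_pos: [566.1, -315.0, 119.8]
orientation: [0.0, -3.141, -0.0]
ft_force: [0.1, -0.4, -4.7]
width: 32.5
grasp_force: 30.0
the job is handed in; nothing more can be done
None
```

I put the lighter spool (about 0.15 kg) fully down on the spindle and let go of it, and handed the job in with the heavier one (about 0.57 kg) held upright and still in the middle of the gauge beam, clear of both heads; the simulator gave no verdict.

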